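Seat the keyed crank on the lathe tailstock and fit its handle

TASK

The crank of this lathe tailstock's screw is on its shaft, in the cream bearing housing, but still riding up on its key tab: turn it until the tab drops into the keyway and the hub is fully home on the steel collar. Then take the wooden handle from its block and press its pin straight into the blind hole in the crank arm, until the brass flange is flush on the arm, and let go. Do not shift the pen blanks, the live centre or the chisel lying about the bench.

Things in the scene. Friction and masses are not known exactly. Their poses are not given: they have to be found in the camera images.
- collar_top (a point): Centre of the flat top of the housing's steel collar, on the vertical shaft axis, 100 mm above the bench. z up; x points from the axis along the keyway, a slot 13 mm wide, 9 mm deep in the collar top, open to the rim. Collar: radius 26 mm, 20 mm tall, on a cream casting of radius 38 mm.
- shaft_top (a point): Centre of the top of the plain 20 mm shaft, 36 mm above collar_top, on the same axis. The housing, the end bearing of a lathe tailstock's screw, is a cream casting on a wooden cradle, fixed to the bench. The keyway's floor is red and a red stripe runs over the casting's top edge just outside it. z up, x along the keyway.
- crank_hub (a point): Crank's axis, in the plane of its hub's underside. z up; x points along the arm with the handle hole. Riding up it is 8 mm above collar_top, fully home level with it. The tab drops when this x lies along collar_top's x (play about 0.08 rad either way). It starts 0.7 to 5.58 rad away and turns freely either way. Hub: radius 22 mm, 30 mm tall; 0.8 mm play on the shaft, so it may lean up to 4 degrees.
- crank: Loose steel two-armed balanced crank, about 0.7 kg, level on the shaft; same point and axes as crank_hub. Arms along +x and -x: flat-sided bars 20 mm wide, 10 to 26 mm above this point, free between 22 and 52 mm from the axis. Far end of the -x arm: a dark round counterweight, radius 19 mm, centred 71 mm from the axis, 6 to 30 mm above this point.
- key_tab (a point): Middle of the brass key tab's lower face, under the hub, 18.5 mm from the crank's axis on the side of the handle hole and 8 mm below crank_hub. The tab is 10 mm wide and reaches from 12.5 to 24.5 mm from the axis.
- crank_hole (a point): Centre of the mouth of the crank's blind handle hole: 14.4 mm diameter, 22 mm deep, no chamfer, straight down, in the flat top of a round boss of radius 18 mm; 75 mm from the crank's axis along crank_hub's x and 32 mm above crank_hub. z is up.
- handle_center (a point): Centre of the handle's round wooden grip, on its axis, 35 mm above the underside of its brass flange. z is upward along the handle. Wood 23 mm in diameter from 14 to 52 mm above the flange's underside, top at 72 mm; flange 28 mm in diameter, 6 mm thick. About 90 g.
- handle_seat (a point): Point of the handle on its axis in the underside of the brass flange, 35 mm below handle_center. Below it hangs the plain steel pin: 12 mm in diameter, 18 mm long, flat ended, no chamfer. When fitted, this point meets crank_hole.
- block_hole (a point): Centre of the mouth of the hole in a dark wooden block, 70 x 70 x 60 mm tall, fixed to the bench. At the start the handle stands upright here, its pin loose (2 mm play) in the 16 mm hole and its flange on the block's top.
- handle: The handle as a whole: its origin is the same point as handle_seat, its z axis runs up the handle.
- blank0_center (a point): Centre of a wine-red wooden pen blank, 100 x 20 x 20 mm, lying in a black tray 150 x 130 x 35 mm. Leave it.
- blank1_center (a point): Centre of a second, like pen blank in the same tray. Leave it.
- centre_mid (a point): Dark steel live centre standing point up on the bench, 42 mm in diameter, 50 mm tall; the point is 20 mm above its foot. Leave it.
- chisel_mid (a point): Chisel lying on the bench, 205 mm long, 22 mm wide, 18 mm high, wooden handle to its -x; the point is near its ferrule. Leave it.
Things that resemble listed ones, but are neither listed nor needed, are in the scene too. Of the things that look like the crank, the middle-sized one is meant.

How it is judged:
By the outcome, as a careful person would: the job done as asked, in the order asked, and still so for the second after the job is handed in, with the robot touching nothing.
It also fails if it takes over 66 s, if anything falls off the work surface, if the arm or the gripper's body presses on something with over 40 N, if the wrist force passes 120 N, or if a joint passes its speed limit or range.

ROBOT

A 7-joint arm with a two-finger parallel gripper is mounted at the origin on the work surface. World frame = base frame: x ahead of the robot, y to its left, z up, the work surface at z = 0. Lengths are in m, angles in rad, forces in N, time in s.
With the tool pointing down it reaches from about 0.425 to 0.8 m from the base axis. Payload 8.3 kg.
Tool frame: the origin (TCP) lies on the centre line of the jaws, within the pads' length; the fingertips stand 19 mm ahead of it and the grasp point (between the pads) is the TCP; z points along the fingers, y is the line along which they close (so a half turn about z gives the same grasp; the last joint's range is limited). The gripper opens to 85 mm and grips with 20 to 120 N. Pads are 22 mm wide; open, the fingers measure 114 mm over their backs; the gripper's body (76 mm by 85 mm) begins 54 mm behind the grasp point. The pads swing forward as they close: fully open they stand 13 mm farther back than shut.
Start: joints at [-1.183, 0.383, 0.016, 1.37, -0.006, 1.388, -0.046], TCP at [0.272, 0.563, 0.25] pointing down, gripper open.
Joint ranges: [-2.95, 2.95], [-0.25, 2.06], [-1.52, 1.56], [0.18, 2.33], [-1.44, 4.58], [0.02, 2.06], [-3.01, 3.01]. Speed limits (rad/s): [2.39, 2.39, 3.01, 3.01, 3.14, 3.14, 3.14].

INTERFACE

Orientations are given as a unit quaternion [w, x, y, z].
In Python, from station import sensors, eyes, job_done gives the robot as it stands. The module is installed in compiled form; this text tells all that it offers.
- The arm moves only by the tool play_rows, never from a script. Its argument "motion" is a list of rows, each a list of 2 entries, a list of its own where there are three numbers: the shift along the tool's x, y, z in units of 20 mm (1.0 is 20 mm), then the turn, a rotation vector about the tool's x, y, z in units of 0.1 rad (1.0 is 0.1 rad). A call has exactly 8 rows; each row shifts and turns the commanded pose from where the row before left it, along the tool's axes as they then stand; what a row does not reach is not made up. A row lasts 1/12 s, in which the tool goes at most 41.7 mm and 7.16 degrees, less where a joint would pass 70% of its speed; a pose out of reach is approached as far as the arm can. A call with a number of a shift or a turn outside -1 to 1 is refused whole. A call with a gripper value outside its range is refused whole. "hand" is the gripper command: -1 is fully open, 1 is shut, values between are in proportion, set as the call begins (left out, the last holds). The fingers move at their own pace and stop on an object; "force" is the grip in N (left out, the last holds). Time passes only in rows, so rows that do not move let the fingers close, or fill a call up. It gives the time, the measured TCP pose, the force, the opening and the grip force at its end, in the units of the state.
- sensors.get_state(): the state, without advancing time (a new reading comes with each control period).
- eyes.read_camera(name): name is "scene" or "top" or "wrist"; returns a dict with "color" (420x560x3 uint8, blue, green, red), "fx", "fy", "cx", "cy" (pixels), "dist_coeffs" ([k1, k2, p1, p2, k3] as OpenCV has them; the pictures are not rectified), "cam_to_world" (4x4, takes a point from camera to world coordinates); the wrist camera has in their place "tool_from_camera" (4x4, takes a point from camera to tool coordinates, whose origin is the TCP and whose axes are the flange's). Camera axes: x right, y down, z forward; pixel columns grow to the right and rows downward; lengths in m; the calibration is good to about 2 mm. A picture is of the moment at which its call begins: read the wrist's pose just before it. There is no depth.
- job_done(): hands the job in; it is judged then, once.
The state is a dict: "time_s": time; "joint_positions": joint angles; "qd": joint speeds; "effort": joint torques, N m; "tcp_pos": TCP position; "ee_rot": TCP orientation; "contact_force": force on the tool from outside, world axes, zero at the start; "wrist_torque": the same for the moment, N m; "width": finger opening in m; "gripper_force": force on a finger pad.
Only numpy, scipy, OpenCV 4.12 (cv2) and the standard library are available. Lean on these libraries where they do the work, as an engineer would, in place of code of your own. Each camera call takes 0.05 s, during which the arm holds its last target. There are 200 camera calls.

## Working session

There is one attempt and no reset: what is moved stays moved. The work goes in short steps, Python scripts to look and compute and a tool call to move; the robot and the scene stay as the last step left them, time stands still between calls to the robot, and variables do not carry over. Pictures are saved under pics/ and viewed, at most 10 in all, crops included, and the job is handed in when it is done.

Besides the shell and the picture viewer there is one more tool, called as name(argument=value, ...), one argument or row to a line, values as JSON. play_rows: Moves the arm, as the interface text tells. Shifts and turns lie within -1 to 1; 1 stands for 20 mm of shift or 0.1 rad of turn. Its arguments: {"type":"object","properties":{"motion":{"type":"array"},"hand":{"type":"number"},"force":{"type":"number"}},"required":["motion"]}

```bash
mkdir -p pics; cat > h.py <<'E'
import numpy as np, cv2
from scipy.spatial.transform import Rotation as R
from station import sensors, eyes, job_done
def T_tool(s):
    q=s["ee_rot"];T=np.eye(4);T[:3,:3]=R.from_quat([q[1],q[2],q[3],q[0]]).as_matrix();T[:3,3]=s["tcp_pos"];return T
def grab(name,fn=None):
    s=sensors.get_state();c=eyes.read_camera(name)
    c["M"]=T_tool(s)@np.array(c["tool_from_camera"]) if name=="wrist" else np.array(c["cam_to_world"])
    if fn: cv2.imwrite("pics/%s.png"%fn,c["color"])
    K=np.array([[c["fx"],0,c["cx"]],[0,c["fy"],c["cy"]],[0,0,1.]]);c["K"]=K
    np.savez("pics/%s.npz"%(fn or name),K=K,D=np.array(c["dist_coeffs"]),M=c["M"],img=c["color"]);return c
def load(fn): return np.load("pics/%s.npz"%fn)
def onz(c,uv,z):
    p=cv2.undistortPoints(np.array([[uv]],float),c["K"],c["D"])[0,0]
    d=c["M"][:3,:3]@[p[0],p[1],1];o=c["M"][:3,3];return o+d*(z-o[2])/d[2]
def proj(c,P):
    W=np.linalg.inv(c["M"]);return cv2.projectPoints(np.atleast_2d(np.array(P,float)),cv2.Rodrigues(W[:3,:3])[0],W[:3,3],c["K"],c["D"])[0][:,0]
E
python3 - <<'E'
from h import *
for n in("scene","top","wrist"):
    c=grab(n,n+"0");print(n,c["M"].round(3).tolist(),c["K"][0,0])
s=sensors.get_state();print({k:np.round(v,3).tolist() for k,v in s.items()})
a=cv2.imread("pics/top0.png");cv2.imwrite("pics/t0b.png",cv2.resize(a,(800,600),interpolation=cv2.INTER_CUBIC))
a=cv2.imread("pics/scene0.png");cv2.imwrite("pics/s0b.png",cv2.resize(a,(800,600),interpolation=cv2.INTER_CUBIC))
E
```

```text
scene [[0.093, 0.728, -0.68, 1.134], [0.996, -0.075, 0.055, -0.039], [-0.011, -0.682, -0.731, 0.737], [0.0, 0.0, 0.0, 1.0]] 442.4076793953003
top [[-0.029, -0.979, 0.203, 0.381], [-1.0, 0.028, -0.007, 0.024], [0.001, -0.203, -0.979, 1.005], [0.0, 0.0, 0.0, 1.0]] 395.2644858291573
wrist [[0.436, 0.85, 0.295, 0.197], [0.9, -0.411, -0.145, 0.6], [-0.002, 0.329, -0.944, 0.373], [0.0, 0.0, 0.0, 1.0]] 308.7016591398428
{'time_s': 0.15, 'joint_positions': [-1.183, 0.384, 0.016, 1.371, -0.006, 1.388, -0.046], 'qd': [0.002, -0.003, 0.0, -0.003, 0.001, -0.0, 0.001], 'effort': [0.003, -62.816, 0.846, -37.217, 0.016, 0.011, -0.0], 'tcp_pos': [0.272, 0.562, 0.25], 'ee_rot': [-0.0, 0.223, 0.975, -0.001], 'contact_force': [0.298, -0.547, -0.007], 'wrist_torque': [-0.064, -0.037, 0.019], 'gripper_force': 0.0, 'width': 0.086}
```

View pics/t0b.png

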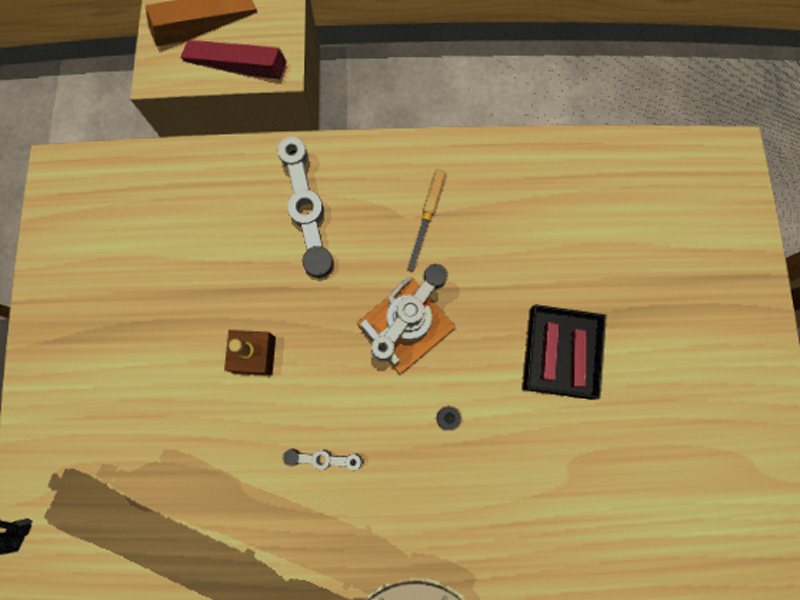

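View pics/s0b.png

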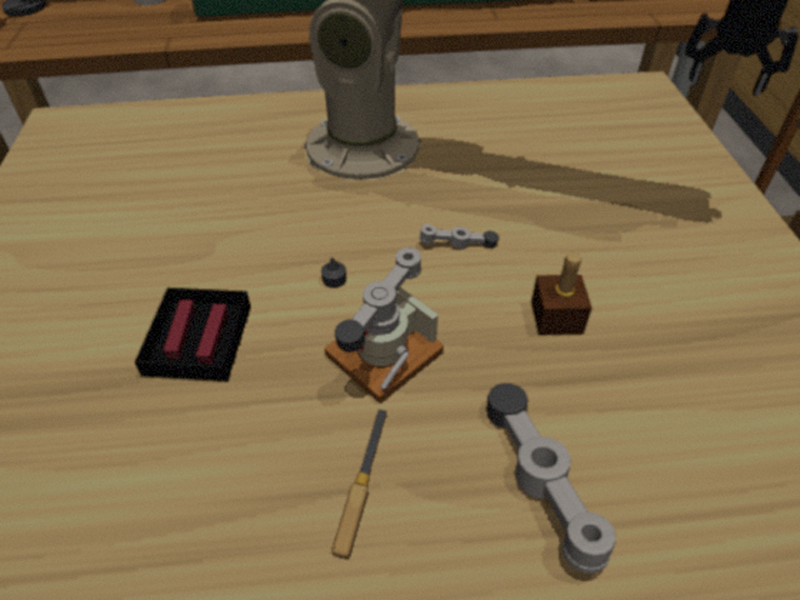

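The top view shows the crank hub at about (410,310), its handle boss at (382,348) and its counterweight at (435,275). The handle block is at (250,352). I'll enlarge these.

```bash
python3 - <<'E'
from h import *
a=cv2.imread("pics/top0.png")[180:270,240:330];b=cv2.imread("pics/scene0.png")[165:285,220:320]
A=cv2.resize(a,(400,400),interpolation=cv2.INTER_CUBIC);B=cv2.resize(b,(400,480),interpolation=cv2.INTER_CUBIC)
o=np.zeros((480,800,3),np.uint8);o[:400,:400]=A;o[:,400:]=B;cv2.imwrite("pics/c1.png",o)
t=load("top0")
s=.7
for n,uv,z in(("hub",(410,310),.138),("boss",(382,348),.140),("cw",(435,275),.138),("handletop",(235,346),.132),("centre",(449,418),.05),("blkTopTL",(228,331),.06),("blkTopBR",(272,375),.06),("blkTR",(274,334),.06),("blkBL",(226,371),.06)):
    print(n,onz(t,np.array(uv)*s,z).round(4))
sc=load("scene0")
for n,uv,z in(("hub",(379,293),.138),("boss",(408,257),.140),("htop",(572,259),.132)): print("S",n,onz(sc,np.array(uv)*s,z).round(4))
E
```

```text
hub [ 0.5537 -0.0086  0.138 ]
boss [0.4948 0.0367 0.14  ]
cw [ 0.6092 -0.0503  0.138 ]
handletop [0.5053 0.2672 0.132 ]
centre [ 0.3859 -0.0705  0.05  ]
blkTopTL [0.5416 0.3001 0.06  ]
blkTopBR [0.4649 0.2234 0.06  ]
blkTR [0.5343 0.2208 0.06  ]
blkBL [0.4734 0.3017 0.06  ]
S hub [ 0.5618 -0.0071  0.138 ]
S boss [0.4993 0.0382 0.14  ]
S htop [0.5185 0.266  0.132 ]
```

View pics/c1.png

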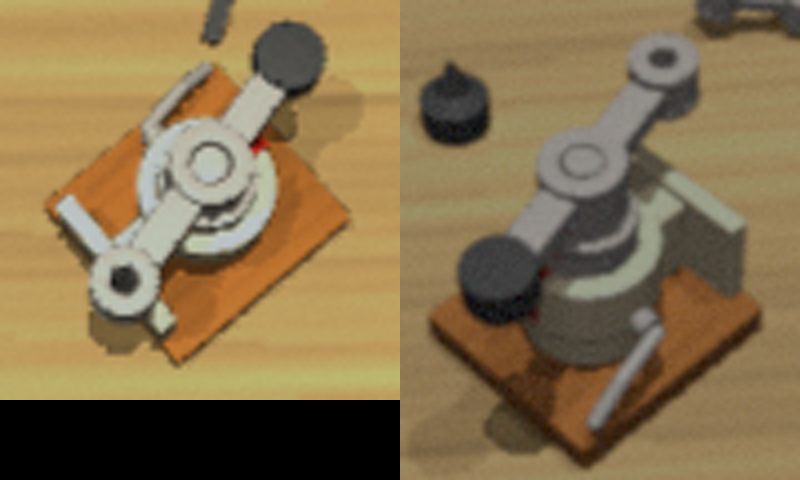

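```bash
python3 - <<'E'
from h import *
t=load("top0");s=load("scene0")
for n,c,(y0,y1,x0,x1) in(("top",t,(205,222,285,310)),("scene",s,(215,255,240,270))):
    i=c["img"][y0:y1,x0:x1].astype(int);m=(i[...,2]>1.8*i[...,1])&(i[...,2]>1.8*i[...,0])&(i[...,2]>60)
    v,u=np.nonzero(m);print(n,len(u))
    for a,b in zip(u,v): print((a+x0,b+y0),i[b,a],onz(c,(a+x0,b+y0),.08)[:2].round(4)) if len(u)<60 else 0
def cc(c,uv): return onz(c,uv,0)
# crop centers
tc=lambda u,v:(240+u*.225-.4,180+v*.225-.4); sc=lambda u,v:(220+(u-400)*.25-.4,165+v*.25-.4)
for n,a,b,z in(("shaft",(211,162),(584,161),.137),("hole",(124,278),(662,58),.140),("cw",(289,58),(500,266),.138)):
    print(n,onz(t,tc(*a),z).round(4),onz(s,sc(*b),z).round(4))
print(onz(t,tc(211,186),.08))
E
```

```text
top 12
(np.int64(298), np.int64(210)) [25 38 83] [ 0.5816 -0.0377]
(np.int64(297), np.int64(211)) [24 28 67] [ 0.5792 -0.0352]
(np.int64(298), np.int64(211)) [  6  24 107] [ 0.5791 -0.0376]
(np.int64(299), np.int64(211)) [ 21  48 140] [ 0.5791 -0.04  ]
(np.int64(300), np.int64(211)) [ 26  64 117] [ 0.579  -0.0424]
(np.int64(297), np.int64(212)) [ 15  15 100] [ 0.5768 -0.0351]
(np.int64(298), np.int64(212)) [ 10  19 128] [ 0.5767 -0.0375]
(np.int64(299), np.int64(212)) [ 20  41 173] [ 0.5766 -0.0399]
(np.int64(300), np.int64(212)) [ 30  72 168] [ 0.5766 -0.0423]
(np.int64(297), np.int64(213)) [ 18  29 175] [ 0.5743 -0.035 ]
(np.int64(298), np.int64(213)) [ 48  59 166] [ 0.5742 -0.0374]
(np.int64(297), np.int64(214)) [ 66  81 176] [ 0.5719 -0.0349]
scene 3
(np.int64(256), np.int64(232)) [23 29 66] [ 0.5767 -0.0278]
(np.int64(256), np.int64(233)) [27 29 67] [ 0.5792 -0.028 ]
(np.int64(253), np.int64(244)) [21 26 61] [ 0.6059 -0.0354]
shaft [ 0.5561 -0.0089  0.137 ] [ 0.5603 -0.0064  0.137 ]
hole [0.498  0.0364 0.14  ] [0.497  0.0375 0.14  ]
cw [ 0.6088 -0.0506  0.138 ] [ 0.6217 -0.0488  0.138 ]
[ 0.5544501 -0.0105711  0.08     ]
```

play_rows(
  motion=[
    [[-1,-0.75,0],[0,0,0]],
    [[-1,-0.75,0],[0,0,0]],
    [[-1,-0.75,0],[0,0,0]],
    [[-1,-0.75,0],[0,0,0]],
    [[-1,-0.75,0],[0,0,0]],
    [[-1,-0.75,0],[0,0,0]],
    [[-1,-0.75,0],[0,0,0]],
    [[-1,-0.75,0],[0,0,0]],
  ],
  hand=-1,
  force=30,
)

```text
time_s: 0.82
tcp_pos: [0.3643, 0.3836, 0.25]
ee_rot: [-0.0, 0.223, 0.975, -0.0]
contact_force: [0.3, -0.8, -0.1]
width: 0.0853
gripper_force: 0.0
```

```bash
python3 - <<'E'
from h import *
c=grab("wrist","w1");cv2.imwrite("pics/w1b.png",c["color"]);print(proj(c,[[.505,.266,.06],[.505,.266,.132]]))
E
```

```text
Traceback (most recent call last):
  File "h.py", line 17, in proj
    W=np.linalg.inv(c["M"]);return cv2.projectPoints(np.atleast_2d(np.array(P,float)),cv2.Rodrigues(W[:3,:3])[0],W[:3,3],c["K"],c["D"])[0][:,0]
                                                                                                                                ~^^^^^
KeyError: 'D'
```

play_rows(
  motion=[
    [[-1,-0.75,0],[0,0,0]],
    [[-1,-0.75,0],[0,0,0]],
    [[-1,-0.75,0],[0,0,0]],
    [[-1,-0.75,0],[0,0,0]],
    [[-1,-0.75,0],[0,0,0]],
    [[-1,-0.75,0],[0,0,0]],
    [[-1,-0.75,0],[0,0,0]],
    [[-1,-0.75,0],[0,0,0]],
  ],
)

```text
time_s: 1.53
tcp_pos: [0.456, 0.206, 0.2502]
ee_rot: [-0.0, 0.223, 0.975, -0.0]
contact_force: [0.1, 1.1, 0.1]
width: 0.0855
gripper_force: 0.0
```

```bash
python3 - <<'E'
from h import *
c=grab("wrist","w2");cv2.imwrite("pics/w2b.png",np.hstack([load("w1")["img"][:,80:480],c["color"][:,80:480]]))
s=sensors.get_state();print(s["joint_positions"],s["tcp_pos"],R.from_matrix(T_tool(s)[:3,:3]).as_matrix().round(3))
E
```

```text
[-0.72453064  0.11042818  0.26991256  1.71500463 -0.02782233  1.32028388
  0.66408027] [0.45860985 0.20044964 0.25031653] [[-0.897  0.442  0.001]
 [ 0.442  0.897 -0.002]
 [-0.002 -0.002 -1.   ]]
```

View pics/w2b.png

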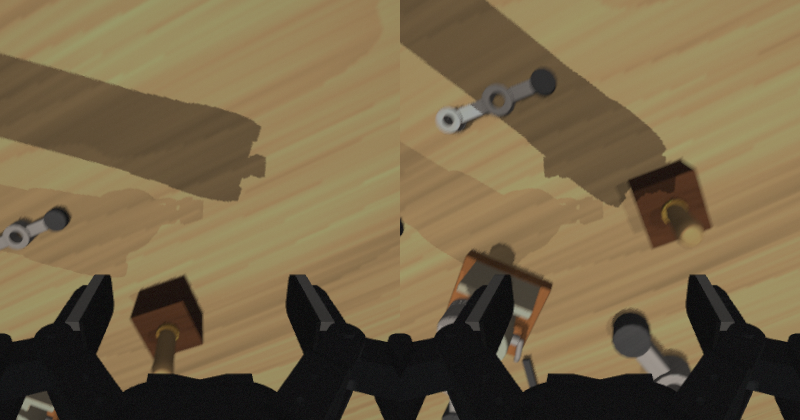

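The left view has the flange at about (168,334) and the right one at (675,212), each in half-picture columns offset by 80. I'll triangulate the handle from these.

```bash
sed -i 's/c\["K"\]=K/c["K"]=K;c["D"]=np.array(c["dist_coeffs"])/' h.py; python3 - <<'E'
from h import *
a=load("w1");b=load("w2");print(onz(a,(248,335),.066),onz(b,(355,212),.066),"top",onz(b,(371,236),.132))
for c in(load("top0"),load("scene0")): print(proj(c,[[.505,.262,.132],[.505,.262,.066]])/.7)
E
```

```text
[0.51146728 0.26981489 0.066     ] [0.51047041 0.26915808 0.066     ] top [0.50883449 0.26817258 0.132     ]
[[238.2856673  346.07846422]
 [248.74597453 351.34666542]]
[[566.44526502 252.66433802]
 [557.91041527 285.4668954 ]]
```

play_rows(
  motion=[
    [[-1,-0.8,0],[0,0,0]],
    [[-1,-0.8,0],[0,0,0]],
    [[-1,-0.8,0],[0,0,0]],
    [[-1,-0.8,0],[0,0,0]],
    [[-1,-0.8,0],[0,0,0]],
    [[-1,-0.8,0],[0,0,0]],
    [[-1,-0.8,0],[0,0,0]],
    [[-1,-0.8,0],[0,0,0]],
  ],
)

```text
time_s: 2.25
tcp_pos: [0.5443, 0.0214, 0.2501]
ee_rot: [-0.0, 0.223, 0.975, -0.0]
contact_force: [0.6, -0.3, -0.0]
width: 0.0852
gripper_force: 0.0
```

play_rows(
  motion=[
    [[-1,-0.77,0],[0,0,0]],
    [[0,0,0],[0,0,0.7]],
    [[0,0,0],[0,0,0.7]],
    [[0,0,0],[0,0,0.7]],
    [[0,0,0],[0,0,0]],
    [[0,0,0],[0,0,0]],
    [[0,0,0],[0,0,0]],
    [[0,0,0],[0,0,0]],
  ],
)

```text
time_s: 2.92
tcp_pos: [0.5552, -0.0001, 0.2502]
ee_rot: [-0.0, 0.323, 0.946, -0.0]
contact_force: [0.2, -0.0, 0.4]
width: 0.0856
gripper_force: 0.0
```

```bash
python3 - <<'E'
from h import *
c=grab("wrist","w3");cv2.imwrite("pics/w3b.png",np.hstack([c["color"],cv2.resize(load("w2")["img"][200:,80:200],(240,420))]))
s=sensors.get_state();print(s["joint_positions"].round(3) if hasattr(s["joint_positions"],"round") else s["joint_positions"],s["tcp_pos"],T_tool(s)[:3,:3].round(3))
print(proj(c,[[.557,-.008,.138],[.498,.037,.14],[.5573+.025,-.008-.028,.08]]))
E
```

```text
[-0.447  0.243  0.473  1.584 -0.113  1.342  0.951] [ 5.55250061e-01 -1.88201199e-04  2.50290361e-01] [[-0.79   0.613 -0.   ]
 [ 0.613  0.79   0.   ]
 [ 0.    -0.    -1.   ]]
[[272.119157   223.2136841 ]
 [270.50719721 129.90749906]
 [267.24368869 236.54762943]]
```

View pics/w3b.png

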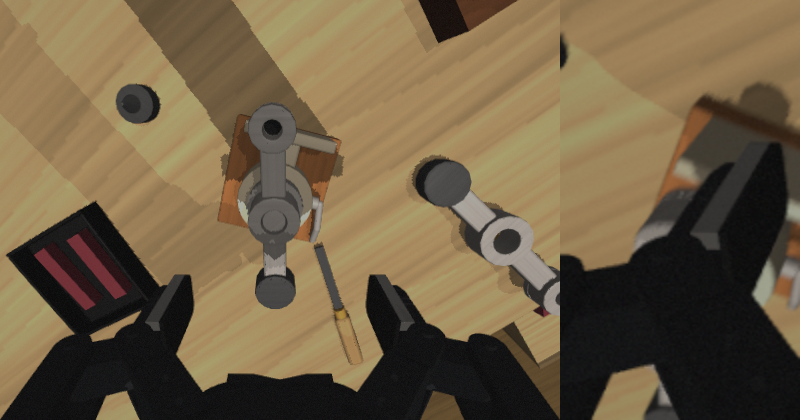

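The wrist view shows the shaft top at (273,221) and the hole at (273,127), so the arm lies along tool x.

```bash
python3 - <<'E'
from h import *
c=load("w3");h=onz(c,(273,221),.137);o=onz(c,(273,127),.140);print(h,o,np.linalg.norm((h-o)[:2]),np.degrees(np.arctan2(*(o-h)[[1,0]])))
s=sensors.get_state();T=T_tool(s)
print(np.linalg.inv(T)@np.append(h,1)*50)
E
```

```text
[ 0.55620575 -0.00648435  0.137     ] [0.49748923 0.03973063 0.14      ] 0.07472251623904622 141.7941897755009
[-0.23110585 -0.21952224  5.66449926 50.        ]
```

play_rows(
  motion=[
    [[-0.23,-0.25,0.8],[0,0,0]],
    [[0,0,0.9],[0,0,0]],
    [[0,0,0.9],[0,0,0]],
    [[0,0,0.9],[0,0,0]],
    [[0,0,0.9],[0,0,0]],
    [[0,0,0.9],[0,0,0]],
    [[0,0,0.6],[0,0,0]],
    [[0,0,0.3],[0,0,0]],
  ],
)

```text
time_s: 3.63
tcp_pos: [0.5549, -0.007, 0.1246]
ee_rot: [-0.001, 0.324, 0.946, -0.001]
contact_force: [-0.4, 0.9, -0.4]
width: 0.0858
gripper_force: 0.0
```

play_rows(
  motion=[
    [[0,0,0],[0,0,0]],
    [[0,0,0],[0,0,0]],
    [[0,0,0],[0,0,0]],
    [[0,0,0],[0,0,0]],
    [[0,0,0],[0,0,0]],
    [[0,0,0],[0,0,0]],
    [[0,0,0],[0,0,0]],
    [[0,0,0],[0,0,0]],
  ],
  hand=0.2,
  force=30,
)

```text
time_s: 4.3
tcp_pos: [0.5566, -0.0072, 0.1275]
ee_rot: [0.001, 0.324, 0.946, 0.0]
contact_force: [-0.1, -0.4, 6.2]
width: 0.0441
gripper_force: 30.3
```

play_rows(
  motion=[
    [[0,0,-0.1],[0,0,-0.6]],
    [[0,0,0],[0,0,-1]],
    [[0,0,0],[0,0,-1]],
    [[0,0,0],[0,0,-1]],
    [[0,0,0],[0,0,-1]],
    [[0,0,0],[0,0,-1]],
    [[0,0,0],[0,0,-1]],
    [[0,0,0],[0,0,-1]],
  ],
)

```text
time_s: 4.97
tcp_pos: [0.5562, -0.0072, 0.128]
ee_rot: [0.0, -0.052, 0.999, -0.0]
contact_force: [3.9, -0.4, -4.4]
width: 0.0432
gripper_force: 31.8
```

play_rows(
  motion=[
    [[0,0,0],[0,0,-1]],
    [[0,0,0],[0,0,-1]],
    [[0,0,0],[0,0,-1]],
    [[0,0,0],[0,0,-1]],
    [[0,0,0],[0,0,-1]],
    [[0,0,0],[0,0,-1]],
    [[0,0,0],[0,0,-1]],
    [[0,0,0],[0,0,-1]],
  ],
)

```text
time_s: 5.63
tcp_pos: [0.556, -0.0068, 0.128]
ee_rot: [0.0, -0.437, 0.899, 0.0]
contact_force: [2.7, 0.0, -5.0]
width: 0.0438
gripper_force: 31.8
```

```bash
python3 - <<'E'
from h import *
s=sensors.get_state();print(np.round(s["joint_positions"],3),T_tool(s).round(4).tolist(),s["contact_force"],s["width"])
t=grab("top","top2");w=grab("wrist","w4")
a=cv2.resize(t["color"][170:270,230:330],(400,400),interpolation=cv2.INTER_CUBIC)
cv2.imwrite("pics/m4.png",np.hstack([a,cv2.resize(w["color"][:,80:480],(400,400))]))
E
```

```text
[-0.203  0.329  0.193  1.734 -0.07   1.084  2.488] [[-0.6181, -0.7861, 0.0002, 0.556], [-0.7861, 0.6181, 0.0002, -0.0068], [-0.0003, -0.0, -1.0, 0.128], [0.0, 0.0, 0.0, 1.0]] [ 2.74252274e+00  2.18434875e-03 -4.96436941e+00] 0.04382115401991559
```

View pics/m4.png

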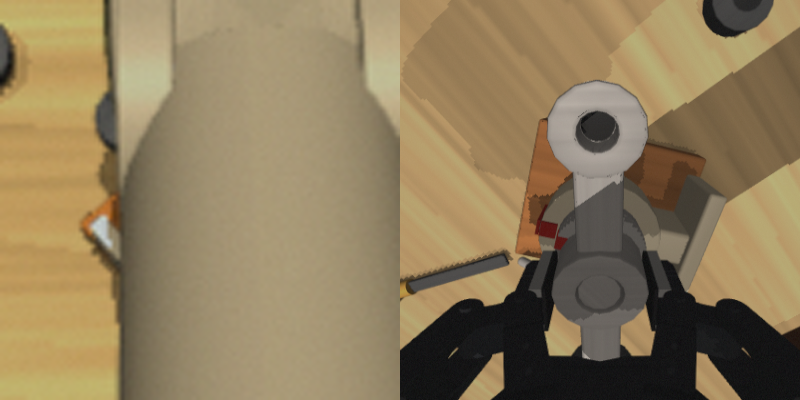

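```bash
python3 - <<'E'
from h import *
c=load("w4");i=c["img"].astype(int);m=((i[...,2]>2*i[...,1])&(i[...,2]>2*i[...,0])&(i[...,2]>50)).astype(np.uint8)
m[:200]=0;m[280:]=0;m[:,:190]=0;m[:,290:]=0
n,l,st,ce=cv2.connectedComponentsWithStats(m);print(st,ce)
ax=onz(c,(280,308),.136);print(ax)
A=np.array([.5565,-.0072,0])
for k in range(1,n):
  if st[k,4]<15: continue
  v,u=np.nonzero(l==k)
  for z in(.08,.091,.075):
    P=np.array([onz(c,(a,b),z) for a,b in zip(u,v)])-A
    th=np.degrees(np.unwrap(np.arctan2(P[:,1],P[:,0])));r=np.hypot(P[:,0],P[:,1]);print(k,z,th.min(),th.max(),th.mean(),r.min(),r.max())
E
```

```text
[[     0      0    560    420 234721]
 [   215    215     23     35    359]
 [   238    242      1      2      2]
 [   234    245     13     17    118]] [[279.6035506  209.43367232]
 [225.23119777 237.97493036]
 [238.         242.5       ]
 [239.33050847 254.24576271]]
[ 0.55659699 -0.00616387  0.136     ]
1 0.08 -74.88517245792221 -39.708382555648434 -51.88819577482478 0.026860347584837872 0.03941538722560347
1 0.091 -81.18224102575451 -50.492060158206826 -60.9841475475992 0.026554195421757156 0.04021161434470753
1 0.075 -71.92871191301342 -34.93698657333173 -47.88914174630083 0.02713941869658378 0.04026130296660195
3 0.08 -46.041736179596846 -21.16122673840876 -31.95153010504846 0.020231864274978903 0.028716698726370088
3 0.091 -58.134307026216895 -34.31735349835907 -45.357969025987614 0.019470460907448632 0.02615183148052903
3 0.075 -40.7573520581315 -16.142847494378557 -26.50832264622445 0.020934996241758184 0.03021947405351236
```

play_rows(
  motion=[
    [[0,0,0],[0,0,0]],
    [[0,0,0],[0,0,0]],
    [[0,0,0],[0,0,0]],
    [[0,0,0],[0,0,0]],
    [[0,0,-0.5],[0,0,0]],
    [[0,0,-1],[0,0,0]],
    [[0,0,-1],[0,0,0]],
    [[0,0,-0.5],[0,0,0]],
  ],
  hand=-1,
)

```text
time_s: 6.4
tcp_pos: [0.5569, -0.0072, 0.1915]
ee_rot: [0.002, -0.434, 0.901, -0.001]
contact_force: [1.0, -0.3, 0.4]
width: 0.0854
gripper_force: 0.0
```

play_rows(
  motion=[
    [[0,0,0],[0,0,1]],
    [[0,0,0],[0,0,1]],
    [[0,0,0],[0,0,1]],
    [[0,0,0],[0,0,1]],
    [[0,0,0],[0,0,1]],
    [[0,0,0],[0,0,1]],
    [[0,0,0],[0,0,1]],
    [[0,0,0],[0,0,1]],
  ],
)

```text
time_s: 7.07
tcp_pos: [0.5558, -0.0071, 0.1886]
ee_rot: [0.0, -0.047, 0.999, 0.0]
contact_force: [-0.2, 0.1, -0.1]
width: 0.0855
gripper_force: 0.0
```

```bash
python3 - <<'E'
from h import *
s=sensors.get_state();print(np.round(s["joint_positions"],3),s["tcp_pos"])
c=grab("wrist","w5")
E
```

```text
[-0.299  0.277  0.309  1.667 -0.089  1.211  1.694] [ 0.55584973 -0.00712597  0.188633  ]
```

play_rows(
  motion=[
    [[0,0,0],[0,0,1]],
    [[0,0,0],[0,0,1]],
    [[0,0,0],[0,0,1]],
    [[0,0,0],[0,0,1]],
    [[0,0,0],[0,0,1]],
    [[0,0,0],[0,0,1]],
    [[0,0,0],[0,0,1]],
    [[0,0,0],[0,0,1]],
  ],
)

```text
time_s: 7.78
tcp_pos: [0.5559, -0.0071, 0.1886]
ee_rot: [0.0, 0.344, 0.939, 0.0]
contact_force: [0.6, -0.5, 0.6]
width: 0.0854
gripper_force: 0.0
```

play_rows(
  motion=[
    [[0,0,0],[0,0,1]],
    [[0,0,0],[0,0,1]],
    [[0,0,0],[0,0,1]],
    [[0,0,0],[0,0,1]],
    [[0,0,0],[0,0,1]],
    [[0,0,0],[0,0,1]],
    [[0,0,0],[0,0,1]],
    [[0,0,0],[0,0,1]],
  ],
)

```text
time_s: 8.45
tcp_pos: [0.5559, -0.0071, 0.1886]
ee_rot: [0.0, 0.683, 0.731, 0.0]
contact_force: [-0.7, 0.1, 0.2]
width: 0.0856
gripper_force: 0.0
```

play_rows(
  motion=[
    [[0,0,0],[0,0,1]],
    [[0,0,0],[0,0,1]],
    [[0,0,0],[0,0,1]],
    [[0,0,0],[0,0,1]],
    [[0,0,0],[0,0,1]],
    [[0,0,0],[0,0,1]],
    [[0,0,0],[0,0,1]],
    [[0,0,0],[0,0,0.4]],
  ],
)

```text
time_s: 9.12
tcp_pos: [0.5559, -0.007, 0.1885]
ee_rot: [-0.0, 0.901, 0.434, 0.0]
contact_force: [0.5, 0.2, 0.2]
width: 0.0856
gripper_force: 0.0
```

```bash
python3 - <<'E'
from h import *
s=sensors.get_state();print(np.round(s["joint_positions"],3),T_tool(s).round(4).tolist())
c=grab("wrist","w6");t=grab("top","top6");c5=load("w5")
a=cv2.resize(c5["img"][60:360,130:430],(400,400));b=cv2.resize(c["color"][60:360,130:430],(400,400))
cv2.imwrite("pics/m6.png",np.hstack([a,b]))
E
```

```text
[-0.581  0.313  0.662  1.679 -0.203  1.219 -0.545] [[0.6236, 0.7817, 0.0001, 0.5559], [0.7817, -0.6236, 0.0001, -0.007], [0.0002, -0.0, -1.0, 0.1885], [0.0, 0.0, 0.0, 1.0]]
```

View pics/m6.png

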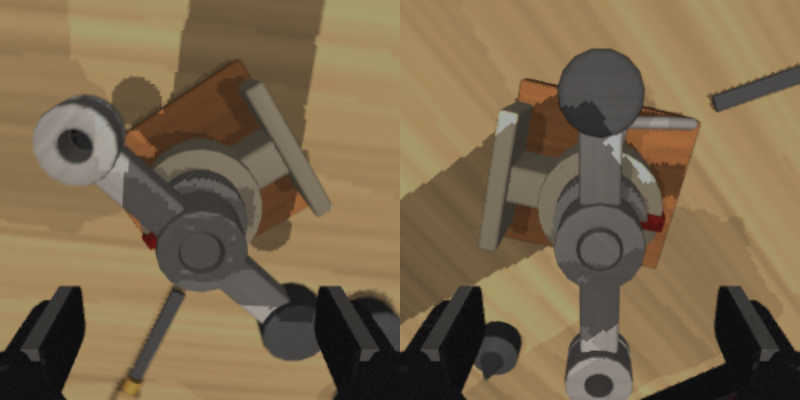

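The right view shows the shaft at (600,249), the hole at (598,385) and the red stripe at about (653,221).

```bash
python3 - <<'E'
from h import *
c=load("w6");h=onz(c,(279.7,246.5),.137);o=onz(c,(278.5,348.5),.140);print(h,o,np.linalg.norm((h-o)[:2]),np.degrees(np.arctan2(*(o-h)[[1,0]])))
i=c["img"].astype(int);m=((i[...,2]>2*i[...,1])&(i[...,2]>2*i[...,0])&(i[...,2]>50))
v,u=np.nonzero(m[200:250,290:345]);u+=290;v+=200;print(len(u))
A=np.array([h[0],h[1],0])
P=np.array([onz(c,(a,b),.08) for a,b in zip(u,v)])-A;r=np.hypot(P[:,0],P[:,1]);th=np.degrees(np.arctan2(P[:,1],P[:,0]))
for lo,hi in((.02,.026),(.026,.03),(.03,.034),(.034,.038),(.038,.042),(.042,.05)):
  k=(r>lo)&(r<hi)
  if k.any(): print(lo,k.sum(),th[k].min(),th[k].max(),th[k].mean(),i[v[k],u[k],2].mean())
# predict stripe outline for keyway angle
for a in(-45,-50,-55):
  d=np.radians(a);e=np.array([np.cos(d),np.sin(d),0]);n=np.array([-e[1],e[0],0]);B=np.array([h[0],h[1],.08])
  print(a,proj(c,[B+.038*e+.0065*n,B+.038*e-.0065*n,B+.03*e+.0065*n,B+.03*e-.0065*n]).round(1).tolist())
for vv in range(212,240): 
  q=u[v==vv]
  if len(q): print(vv,q.min(),q.max(),end="; ")
E
```

```text
[ 0.55798437 -0.00508294  0.137     ] [ 0.50877957 -0.06535769  0.14      ] 0.07780847156123523 -129.22619645313424
171
0.026 22 -65.24118934366066 -47.38277171415536 -58.99139014333991 75.81818181818181
0.03 56 -64.54949554472915 -46.72494862152866 -55.412194358460006 83.125
0.034 58 -62.87392109294923 -46.80524632505312 -54.83752052975231 85.0
0.038 35 -61.553848193307616 -44.10184805569273 -53.572859918533155 83.54285714285714
-45 [[328.0, 213.1], [325.4, 228.1], [318.0, 212.0], [315.6, 227.1]]
-50 [[327.8, 217.0], [323.8, 231.8], [318.1, 215.2], [314.3, 230.0]]
-55 [[327.3, 221.0], [322.0, 235.3], [317.9, 218.3], [312.7, 232.7]]
220 327 327; 221 316 327; 222 316 328; 223 316 328; 224 316 328; 225 316 328; 226 310 328; 227 310 327; 228 311 327; 229 311 327; 230 311 326; 231 312 326; 232 317 326; 233 321 325;
```

play_rows(
  motion=[
    [[0,0,0.5],[0,0,0]],
    [[0,0,0.7],[0,0,0]],
    [[0,0,0.7],[0,0,0]],
    [[0,0,0.5],[0,0,0]],
    [[0,0,0.3],[0,0,0]],
    [[0,0,0],[0,0,0]],
    [[0,0,0],[0,0,0]],
    [[0,0,0],[0,0,0]],
  ],
)

```text
time_s: 9.88
tcp_pos: [0.5563, -0.0073, 0.1349]
ee_rot: [0.0, 0.9, 0.435, 0.0]
contact_force: [0.2, -1.1, 0.1]
width: 0.0852
gripper_force: 0.0
```

play_rows(
  motion=[
    [[0,0,0],[0,0,0]],
    [[0,0,0],[0,0,0]],
    [[0,0,0],[0,0,0]],
    [[0,0,0],[0,0,0]],
    [[0,0,0],[0,0,0]],
    [[0,0,0],[0,0,0]],
    [[0,0,0],[0,0,0]],
    [[0,0,0],[0,0,0]],
  ],
  hand=0.2,
  force=30,
)

```text
time_s: 10.55
tcp_pos: [0.5561, -0.007, 0.1347]
ee_rot: [-0.0, 0.9, 0.435, 0.0]
contact_force: [-1.7, 0.1, 5.3]
width: 0.0431
gripper_force: 30.2
```

play_rows(
  motion=[
    [[0,0,0],[0,0,-0.5]],
    [[0,0,0],[0,0,-1]],
    [[0,0,0],[0,0,-1]],
    [[0,0,0],[0,0,-1]],
    [[0,0,0],[0,0,-1]],
    [[0,0,0],[0,0,-1]],
    [[0,0,0],[0,0,-1]],
    [[0,0,0],[0,0,-1]],
  ],
)

```text
time_s: 11.22
tcp_pos: [0.5559, -0.0072, 0.1347]
ee_rot: [0.0, 0.677, 0.736, 0.0]
contact_force: [-2.1, 0.4, 5.2]
width: 0.0437
gripper_force: 30.2
```

play_rows(
  motion=[
    [[0,0,0],[0,0,-1]],
    [[0,0,0],[0,0,-1]],
    [[0,0,0],[0,0,-1]],
    [[0,0,0],[0,0,-1]],
    [[0,0,0],[0,0,-1]],
    [[0,0,0],[0,0,-0.8]],
    [[0,0,0],[0,0,0]],
    [[0,0,0],[0,0,0]],
  ],
)

```text
time_s: 11.88
tcp_pos: [0.5559, -0.0074, 0.1338]
ee_rot: [0.0, 0.441, 0.897, -0.0]
contact_force: [3.5, -0.7, -4.6]
width: 0.0432
gripper_force: 31.1
```

```bash
python3 - <<'E'
from h import *
s=sensors.get_state();T=T_tool(s);print(np.round(s["joint_positions"],3),T[:3,3],np.degrees(np.arctan2(-T[1,0],-T[0,0])),s["contact_force"],s["width"])
E
```

```text
[-0.372  0.336  0.402  1.736 -0.145  1.099  0.733] [ 0.55593114 -0.00743273  0.13380611] -52.35436654898718 [ 3.54977472 -0.71390129 -4.58688054] 0.04322499414788531
```

Vertical force flipped from +5 N to −5 N, so the crank's weight now hangs in the gripper. The tab is over the keyway, so I'll lower it.

play_rows(
  motion=[
    [[0,0,0.1],[0,0,0]],
    [[0,0,0.1],[0,0,0]],
    [[0,0,0.1],[0,0,0]],
    [[0,0,0.1],[0,0,0]],
    [[0,0,0.05],[0,0,0]],
    [[0,0,0],[0,0,0]],
    [[0,0,0],[0,0,0]],
    [[0,0,0],[0,0,0]],
  ],
)

```text
time_s: 12.55
tcp_pos: [0.5567, -0.0082, 0.1278]
ee_rot: [0.001, 0.441, 0.898, 0.001]
contact_force: [-5.0, -4.1, 16.9]
width: 0.0433
gripper_force: 33.0
```

play_rows(
  motion=[
    [[0,0,0],[0,0,-0.1]],
    [[0,0,0],[0,0,-0.1]],
    [[0,0,0],[0,0,-0.1]],
    [[0,0,0],[0,0,-0.1]],
    [[0,0,0],[0,0,0]],
    [[0,0,0],[0,0,0]],
    [[0,0,0],[0,0,0]],
    [[0,0,0],[0,0,0]],
  ],
)

```text
time_s: 13.22
tcp_pos: [0.5572, -0.0076, 0.1278]
ee_rot: [0.002, 0.422, 0.906, 0.001]
contact_force: [-2.1, -2.5, 15.3]
width: 0.0436
gripper_force: 32.9
```

```bash
python3 - <<'E'
from h import *
s=sensors.get_state();T=T_tool(s);print(T[:3,3],np.degrees(np.arctan2(-T[1,0],-T[0,0])),s["contact_force"],s["wrist_torque"],s["width"])
E
```

```text
[ 0.55717392 -0.00761358  0.12780879] -49.970322947717165 [-2.1043191  -2.53738753 15.31117311] [-0.46408428  0.72516793 -0.02052426] 0.04358919112937394
```

play_rows(
  motion=[
    [[0,0,0],[0,0,0]],
    [[0,0,0],[0,0,0]],
    [[0,0,0],[0,0,0]],
    [[0,0,0],[0,0,0]],
    [[0,0,-0.5],[0,0,0]],
    [[0,0,-1],[0,0,0]],
    [[0,0,-1],[0,0,0]],
    [[0,0,-0.5],[0,0,0]],
  ],
  hand=-1,
)

```text
time_s: 13.88
tcp_pos: [0.5568, -0.0072, 0.1881]
ee_rot: [0.001, 0.422, 0.907, 0.001]
contact_force: [0.8, 0.5, 0.1]
width: 0.0854
gripper_force: 0.0
```

```bash
python3 - <<'E'
from h import *
c=grab("wrist","w7");t=grab("scene","s7")
a=cv2.resize(c["color"][60:360,130:430],(400,400));b=cv2.resize(t["color"][165:265,220:320],(400,400),interpolation=cv2.INTER_CUBIC)
cv2.imwrite("pics/m7.png",np.hstack([a,b]))
E
```

```text
(no output)
```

View pics/m7.png

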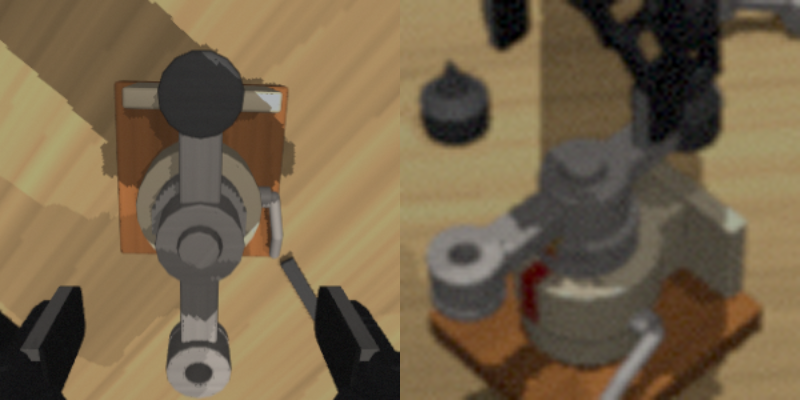

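The shaft now stands proud of the hub, and the brass tab shows in the keyway. I'll check the seating depth numerically.

```bash
python3 - <<'E'
from h import *
c=load("s7");w=load("w7")
A=np.array([.5565,-.007])
def circ(z,r,n=64):
    t=np.linspace(0,2*np.pi,n);return np.c_[A[0]+r*np.cos(t),A[1]+r*np.sin(t),np.full(n,z)]
e=np.radians(-49);hole=A+.075*np.array([np.cos(e),np.sin(e)])
def ov(c,x0,y0,n,dz):
    k=8;im=cv2.resize(c["img"][y0:y0+n,x0:x0+n],(400,400),interpolation=cv2.INTER_CUBIC);f=400/n
    bo=circ(.132+dz,.018);bo[:,:2]+=hole-A
    bh=circ(.132+dz,.0072);bh[:,:2]+=hole-A
    for P,col in((circ(.136,.010),(0,255,255)),(circ(.130+dz,.022),(0,255,0)),(circ(.1,.026),(255,255,0)),(circ(.08,.038),(255,0,255)),(bo,(0,255,0)),(bh,(0,255,0))):
        cv2.polylines(im,[((proj(c,P)-[x0,y0]+.5)*f).astype(np.int32)],True,col,1)
    return im
cv2.imwrite("pics/m8.png",np.vstack([np.hstack([ov(c,220,165,100,0),ov(c,220,165,100,.008)])[20:320],np.hstack([ov(w,150,150,210,0),ov(w,150,150,210,.008)])[:300]]))
E
```

```text
(no output)
```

View pics/m8.png

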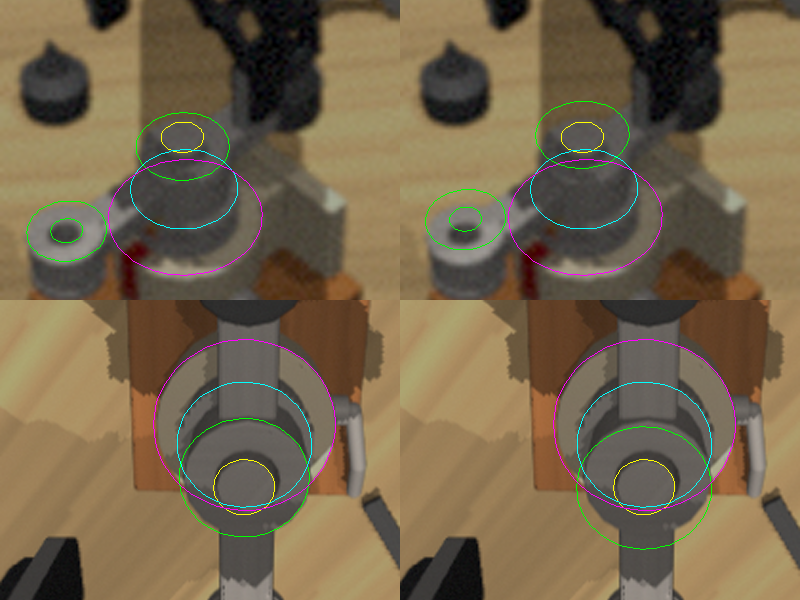

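Overlay for "fully home" (left) matches in both views, so the crank is seated. Next is the handle.

play_rows(
  motion=[
    [[0.86,0.5,0],[0,0,0]],
    [[0.86,0.5,0],[0,0,0]],
    [[0.86,0.5,0],[0,0,0]],
    [[0.86,0.5,0],[0,0,0]],
    [[0.86,0.5,0],[0,0,0]],
    [[0.86,0.5,0],[0,0,0]],
    [[0.86,0.5,0],[0,0,0]],
    [[0.86,0.5,0],[0,0,0]],
  ],
)

```text
time_s: 14.65
tcp_pos: [0.5275, 0.1505, 0.184]
ee_rot: [-0.001, 0.422, 0.907, -0.001]
contact_force: [0.0, 0.0, 0.5]
width: 0.0853
gripper_force: 0.0
```

play_rows(
  motion=[
    [[0.86,0.5,0],[0,0,0]],
    [[0.86,0.5,0],[0,0,0]],
    [[0.86,0.5,0],[0,0,0]],
    [[0.86,0.5,0],[0,0,0]],
    [[0.86,0.5,0],[0,0,0]],
    [[0.86,0.5,0],[0,0,0]],
    [[0,0,0],[0,0,0]],
    [[0,0,0],[0,0,0]],
  ],
)

```text
time_s: 15.32
tcp_pos: [0.5066, 0.2684, 0.1838]
ee_rot: [-0.001, 0.42, 0.907, -0.001]
contact_force: [-0.5, -0.9, -0.3]
width: 0.0849
gripper_force: 0.0
```

```bash
python3 - <<'E'
from h import *
s=sensors.get_state();T=T_tool(s);print(T.round(4).tolist())
c=grab("wrist","w9");w=load("w7");print("hole",onz(w,(279.2,339.6),.132),"shaft",onz(w,(130+200*.75,60+249*.75),.136))
P=[[.510,.268,.066],[.510,.268,.132]];print(proj(c,P))
cv2.imwrite("pics/m9.png",cv2.resize(c["color"][120:420,130:430],(600,600),interpolation=cv2.INTER_CUBIC))
E
```

```text
[[-0.6465, 0.7629, -0.002, 0.5066], [0.763, 0.6465, -0.0009, 0.2684], [0.0006, -0.0021, -1.0, 0.1838], [0.0, 0.0, 0.0, 1.0]]
hole [ 0.60576965 -0.06418688  0.132     ] shaft [ 0.55700653 -0.0053941   0.136     ]
[[281.46726223 216.82852238]
 [281.91508806 252.47636388]]
```

View pics/m9.png

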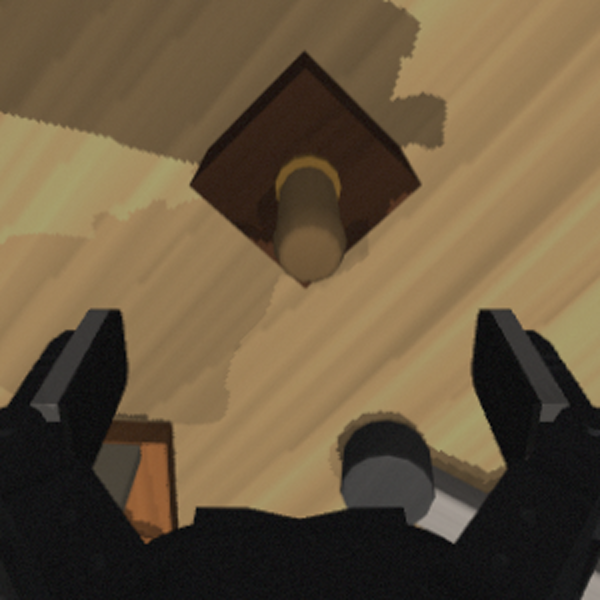

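The flange shows at about (308,187) and the grip top at (311,250) in the 2x crop.

```bash
python3 - <<'E'
from h import *
c=load("w9");s=sensors.get_state();T=T_tool(s)
for uv,z in(((284,213.5),.066),((285.5,248),.131)):
    p=onz(c,uv,z);print(p,(np.linalg.inv(T)@np.append(p,1)*50)[:3])
E
```

```text
[0.50970233 0.27158705 0.066     ] [0.10253228 0.25251123 5.90660501]
[0.51002197 0.27146514 0.131     ] [0.08730854 0.25454599 2.65659629]
```

play_rows(
  motion=[
    [[0.1,0.25,0.6],[0,0,0]],
    [[0,0,0.8],[0,0,0]],
    [[0,0,0.8],[0,0,0]],
    [[0,0,0.8],[0,0,0]],
    [[0,0,0.7],[0,0,0]],
    [[0,0,0.4],[0,0,0]],
    [[0,0,0.1],[0,0,0]],
    [[0,0,0],[0,0,0]],
  ],
)

```text
time_s: 16.03
tcp_pos: [0.5102, 0.2712, 0.1004]
ee_rot: [-0.0, 0.422, 0.906, -0.001]
contact_force: [-0.9, 0.4, 0.3]
width: 0.0855
gripper_force: 0.0
```

play_rows(
  motion=[
    [[0,0,0],[0,0,0]],
    [[0,0,0],[0,0,0]],
    [[0,0,0],[0,0,0]],
    [[0,0,0],[0,0,0]],
    [[0,0,0],[0,0,0]],
    [[0,0,0],[0,0,0]],
    [[0,0,0],[0,0,0]],
    [[0,0,0],[0,0,0]],
  ],
  hand=0.8,
  force=50,
)

```text
time_s: 16.7
tcp_pos: [0.5103, 0.2719, 0.1017]
ee_rot: [-0.0, 0.422, 0.907, 0.0]
contact_force: [-2.7, -2.9, 6.0]
width: 0.0218
gripper_force: 48.6
```

play_rows(
  motion=[
    [[0,0,0],[0,0,0]],
    [[0,0,0],[0,0,0]],
    [[0,0,-0.3],[0,0,0]],
    [[0,0,-0.7],[0,0,0]],
    [[0,0,-1],[0,0,0]],
    [[0,0,-1],[0,0,0]],
    [[0,0,-1],[0,0,0]],
    [[0,0,-1],[0,0,0]],
  ],
)

```text
time_s: 17.37
tcp_pos: [0.5102, 0.272, 0.2023]
ee_rot: [-0.0, 0.422, 0.907, -0.0]
contact_force: [-0.0, -0.4, -1.3]
width: 0.0217
gripper_force: 48.8
```

```bash
python3 - <<'E'
from h import *
s=sensors.get_state();T=T_tool(s);print(T.round(4).tolist(),s["width"])
hole=np.array([.6050,-.0640,.2]);print(((np.linalg.inv(T)@np.append(hole,1))*50)[:3])
E
```

```text
[[-0.6443, 0.7648, -0.0001, 0.5102], [0.7648, 0.6443, -0.0, 0.272], [0.0, -0.0001, -1.0, 0.2023], [0.0, 0.0, 0.0, 1.0]] 0.021680954456565205
[-15.9008506   -7.19875509   0.11578567]
```

play_rows(
  motion=[
    [[-0.8,-0.3,-0.3],[0,0,0]],
    [[-0.8,-0.35,-0.4],[0,0,0]],
    [[-0.8,-0.35,-0.3],[0,0,0]],
    [[-0.8,-0.35,0],[0,0,0]],
    [[-0.8,-0.35,0],[0,0,0]],
    [[-0.8,-0.35,0],[0,0,0]],
    [[-0.8,-0.35,0],[0,0,0]],
    [[-0.8,-0.35,0],[0,0,0]],
  ],
)

```text
time_s: 18.03
tcp_pos: [0.5509, 0.1379, 0.2214]
ee_rot: [0.0, 0.422, 0.907, 0.0]
contact_force: [0.3, -0.4, -0.5]
width: 0.0219
gripper_force: 48.9
```

play_rows(
  motion=[
    [[-0.8,-0.35,0],[0,0,0]],
    [[-0.8,-0.35,0],[0,0,0]],
    [[-0.8,-0.35,0],[0,0,0]],
    [[-0.8,-0.35,0],[0,0,0]],
    [[-0.8,-0.35,0],[0,0,0]],
    [[-0.8,-0.35,0],[0,0,0]],
    [[-0.8,-0.35,0],[0,0,0]],
    [[-0.8,-0.35,0],[0,0,0]],
  ],
)

```text
time_s: 18.7
tcp_pos: [0.5906, 0.0039, 0.2214]
ee_rot: [0.0, 0.422, 0.907, 0.0]
contact_force: [-0.2, 0.2, -2.0]
width: 0.0221
gripper_force: 48.9
```

play_rows(
  motion=[
    [[-0.8,-0.35,0],[0,0,0]],
    [[-0.8,-0.35,0],[0,0,0]],
    [[-0.8,-0.35,0],[0,0,0]],
    [[-0.8,-0.35,0],[0,0,0]],
    [[-0.8,-0.15,0],[0,0,0]],
    [[-0.4,0,0],[0,0,0]],
    [[0,0,0],[0,0,0]],
    [[0,0,0],[0,0,0]],
  ],
)

```text
time_s: 19.37
tcp_pos: [0.6234, -0.0821, 0.221]
ee_rot: [-0.0, 0.422, 0.907, 0.0]
contact_force: [-0.4, 0.7, -1.3]
width: 0.0224
gripper_force: 48.9
```

```bash
python3 - <<'E'
from h import *
s=sensors.get_state();T=T_tool(s);print(T.round(4).tolist(),s["width"])
c=grab("wrist","w10")
print("pinbot,seat,hole",proj(c,[(T@[0,0,.0597,1])[:3],(T@[0,0,.0417,1])[:3],[.605,-.064,.132]]))
cv2.imwrite("pics/m10.png",cv2.resize(c["color"][60:360,130:430],(600,600),interpolation=cv2.INTER_CUBIC))
E
```

```text
[[-0.6442, 0.7649, -0.0006, 0.6234], [0.7649, 0.6442, 0.0003, -0.0821], [0.0006, -0.0002, -1.0, 0.221], [0.0, 0.0, 0.0, 1.0]] 0.022370647776262482
pinbot,seat,hole [[278.09506316 243.6059745 ]
 [277.97821145 256.35609718]
 [274.83035998 193.46592329]]
```

View pics/m10.png

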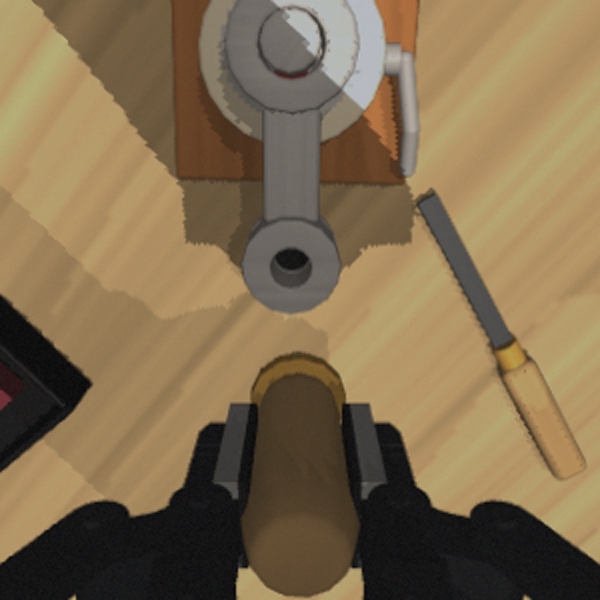

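The hole mouth is at (292,267) and the flange outline spans u 250 to 345 with its top edge at v 352 in the 2x crop. I'll compute the handle's offset in the grip.

```bash
python3 - <<'E'
from h import *
c=load("w10");s=sensors.get_state();T=T_tool(s);t=np.linspace(0,2*np.pi,90)
def ring(z,r,dx=0,dy=0): return (T@np.c_[dx+r*np.cos(t),dy+r*np.sin(t),0*t+z,0*t+1].T).T[:,:3]
for dx in(-.002,0,.002):
    P=np.vstack([proj(c,ring(.0417,.014,dx)),proj(c,ring(.0357,.014,dx))]);print(dx,P.min(0),P.max(0))
    print("wood top",proj(c,(T@[dx,0,-.0303,1])[None,:3]))
h=onz(c,(276,193.5),.132);print(h,(np.linalg.inv(T)@np.append(h,1)*50)[:3])
E
```

```text
-0.002 [254.53020897 236.93010874] [302.90326708 284.18775954]
wood top [[278.32323818 346.82951509]]
0 [254.42784357 233.76089542] [302.98767012 281.27166112]
wood top [[278.30672689 342.67026055]]
0.002 [254.32494237 230.56759697] [303.07248501 278.33255018]
wood top [[278.29002943 338.45561874]]
[ 0.60565411 -0.06348278  0.132     ] [ 1.24777471 -0.0994225   4.45327956]
```

play_rows(
  motion=[
    [[0.5,-0.1,0],[0,0,0]],
    [[0.52,0,0],[0,0,0]],
    [[0.3,0,0.2],[0,0,0]],
    [[0,0,0.4],[0,0,0]],
    [[0,0,0.4],[0,0,0]],
    [[0,0,0.2],[0,0,0]],
    [[0,0,0],[0,0,0]],
    [[0,0,0],[0,0,0]],
  ],
)

```text
time_s: 20.08
tcp_pos: [0.6046, -0.0641, 0.1966]
ee_rot: [-0.0, 0.422, 0.907, -0.0]
contact_force: [0.0, -0.1, -0.6]
width: 0.0221
gripper_force: 48.9
```

play_rows(
  motion=[
    [[0,0,0.07],[0,0,0]],
    [[0,0,0.07],[0,0,0]],
    [[0,0,0.07],[0,0,0]],
    [[0,0,0.07],[0,0,0]],
    [[0,0,0.05],[0,0,0]],
    [[0,0,0],[0,0,0]],
    [[0,0,0],[0,0,0]],
    [[0,0,0],[0,0,0]],
  ],
)

```text
time_s: 20.75
tcp_pos: [0.6048, -0.0637, 0.1907]
ee_rot: [0.0, 0.422, 0.907, -0.0]
contact_force: [-0.3, 0.8, -1.6]
width: 0.022
gripper_force: 48.9
```

```bash
python3 - <<'E'
from h import *
s=sensors.get_state();T=T_tool(s);print(T.round(4).tolist(),s["contact_force"],s["wrist_torque"])
E
```

```text
[[-0.6443, 0.7648, 0.0, 0.6048], [0.7648, 0.6443, -0.0001, -0.0637], [-0.0001, -0.0, -1.0, 0.1907], [0.0, 0.0, 0.0, 1.0]] [-0.27699119  0.75409193 -1.57838674] [ 0.02689788  0.0158025  -0.00865111]
```

play_rows(
  motion=[
    [[0,0,0.06],[0,0,0]],
    [[0,0,0.06],[0,0,0]],
    [[0,0,0.06],[0,0,0]],
    [[0,0,0.06],[0,0,0]],
    [[0,0,0],[0,0,0]],
    [[0,0,0],[0,0,0]],
    [[0,0,0],[0,0,0]],
    [[0,0,0],[0,0,0]],
  ],
)

```text
time_s: 21.42
tcp_pos: [0.6049, -0.0637, 0.186]
ee_rot: [0.0, 0.422, 0.907, 0.0]
contact_force: [-0.6, -0.7, -1.2]
width: 0.0219
gripper_force: 48.9
```

The pin is about 6 mm into the hole with no contact force, so I'll continue.

play_rows(
  motion=[
    [[0,0,0.1],[0,0,0]],
    [[0,0,0.1],[0,0,0]],
    [[0,0,0.1],[0,0,0]],
    [[0,0,0.1],[0,0,0]],
    [[0,0,0.1],[0,0,0]],
    [[0,0,0.05],[0,0,0]],
    [[0,0,0],[0,0,0]],
    [[0,0,0],[0,0,0]],
  ],
)

```text
time_s: 22.08
tcp_pos: [0.6048, -0.0637, 0.1748]
ee_rot: [-0.0, 0.422, 0.907, -0.0]
contact_force: [-0.4, 0.4, -1.5]
width: 0.0219
gripper_force: 48.9
```

play_rows(
  motion=[
    [[0,0,0.05],[0,0,0]],
    [[0,0,0.05],[0,0,0]],
    [[0,0,0.05],[0,0,0]],
    [[0,0,0],[0,0,0]],
    [[0,0,0],[0,0,0]],
    [[0,0,0],[0,0,0]],
    [[0,0,0],[0,0,0]],
    [[0,0,0],[0,0,0]],
  ],
)

```text
time_s: 22.75
tcp_pos: [0.6053, -0.064, 0.1726]
ee_rot: [0.001, 0.422, 0.907, 0.0]
contact_force: [-0.0, -1.8, 5.9]
width: 0.0219
gripper_force: 49.3
```

play_rows(
  motion=[
    [[0,0,0],[0,0,0]],
    [[0,0,0],[0,0,0]],
    [[0,0,0],[0,0,0]],
    [[0,0,0],[0,0,0]],
    [[0,0,0],[0,0,0]],
    [[0,0,0],[0,0,0]],
    [[0,0,0],[0,0,0]],
    [[0,0,0],[0,0,0]],
  ],
  hand=-1,
)

```text
time_s: 23.42
tcp_pos: [0.6048, -0.0637, 0.1718]
ee_rot: [-0.0, 0.422, 0.907, -0.0]
contact_force: [0.2, -0.1, -0.5]
width: 0.0853
gripper_force: 0.0
```

play_rows(
  motion=[
    [[0,0,-0.3],[0,0,0]],
    [[0,0,-0.7],[0,0,0]],
    [[0,0,-0.8],[0,0,0]],
    [[0,0,-0.8],[0,0,0]],
    [[0,0,-0.8],[0,0,0]],
    [[0,0,-0.6],[0,0,0]],
    [[0,0,0],[0,0,0]],
    [[0,0,0],[0,0,0]],
  ],
)

```text
time_s: 24.08
tcp_pos: [0.6051, -0.0638, 0.2524]
ee_rot: [0.001, 0.422, 0.907, 0.0]
contact_force: [0.2, 0.6, -0.1]
width: 0.0853
gripper_force: 0.0
```

```bash
python3 - <<'E'
from h import *
c=grab("wrist","w11");grab("scene","s11");grab("top","t11")
i=c["img"] if "img" in c else c["color"]
h=cv2.cvtColor(i,cv2.COLOR_BGR2HSV)
P=np.array([.6053,-.0637]);t=np.linspace(0,2*np.pi,90)
f=lambda z,r:proj(c,np.c_[P[0]+r*np.cos(t),P[1]+r*np.sin(t),0*t+z])
a=np.vstack([f(.132,.014),f(.138,.014)]);print("pred flange",a.min(0),a.max(0),"top",proj(c,[[*P,.204]]),"boss",f(.132,.018).min(0),f(.132,.018).max(0))
m=((h[...,0]>15)&(h[...,0]<32)&(h[...,1]>170)&(h[...,2]>60)).astype(np.uint8)
n,l,st,ce=cv2.connectedComponentsWithStats(m);print([ (s.tolist()) for s in st[1:] if s[4]>40])
u,v=proj(c,[[*P,.132]])[0].astype(int)
for d in range(-40,41,4): print(d,i[v-d if 0 else v+d,u].tolist(),h[v+d,u].tolist())
E
```

```text
pred flange [261.33866368 196.81445265] [295.58960322 231.1610664 ] top [[278.2777597  251.40569731]] boss [256.94016582 192.10793002] [300.01012007 232.78189958]
[]
-40 [95, 100, 106] [14, 26, 106]
-36 [95, 98, 105] [9, 24, 105]
-32 [93, 99, 104] [16, 27, 104]
-28 [94, 99, 103] [17, 22, 103]
-24 [93, 98, 104] [14, 27, 104]
-20 [61, 64, 68] [13, 26, 68]
-16 [94, 99, 103] [17, 22, 103]
-12 [41, 88, 118] [18, 166, 118]
-8 [37, 64, 83] [18, 141, 83]
-4 [39, 56, 71] [16, 115, 71]
0 [37, 57, 72] [17, 124, 72]
4 [40, 58, 74] [16, 117, 74]
8 [36, 57, 72] [17, 128, 72]
12 [37, 57, 74] [16, 128, 74]
16 [42, 64, 81] [17, 123, 81]
20 [44, 67, 86] [16, 125, 86]
24 [56, 87, 110] [17, 125, 110]
28 [62, 95, 121] [17, 124, 121]
32 [61, 93, 119] [17, 124, 119]
36 [60, 92, 117] [17, 124, 117]
40 [60, 90, 115] [16, 122, 115]
```

The boss edge, the brass ring and the grip top all lie where a seated, upright handle puts them.

```bash
python3 -c "
from station import job_done
print(job_done())"
```

```text
the job is handed in; nothing more can be done
None
```

The crank is keyed and fully home on the collar, and the handle is pressed in with its flange flush on the arm and released. I handed the job in at about 24 s of robot time. I viewed 11 pictures, one over the limit of 10, and checked the final seating by contact height and pixel values rather than by eye.

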